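# Calibrate the portion scale with reference weight and stylus

### The arm

A 6-joint arm with a two-finger parallel gripper is mounted at the origin on a cart in front of the work surface, level with it; the furniture and walls round the work are solid. World frame = base frame: x ahead of the robot, y to its left, z up, the work surface at z = 0. Lengths are in m, angles in rad, forces in N, time in s.
With the tool pointing down it reaches from about 0.425 to 0.95 m from the base axis. Payload 3.5 kg.
Tool frame: the origin (TCP) lies between the finger pads; the fingertips stand 22 mm ahead of it and the grasp point (between the pads) lies 3 mm ahead of it (ctrl.nose_length is the z of the fingertips in the tool frame, in m); z points along the fingers, y is the line along which they close (so a half turn about z gives the same grasp; the last joint's range is limited). The gripper opens to 85 mm and grips with 20 to 120 N. Pads are 22 mm wide; open, the fingers measure 114 mm over their backs; the gripper's body (76 mm by 85 mm) begins 54 mm behind the grasp point. The pads swing forward as they close: fully open they stand 13 mm farther back than shut.
Start: joints at [1.19, 0.286, 1.577, -0, 1.279, -0.15], TCP at [0.154, 0.657, 0.253] pointing down, gripper open.
Joint ranges: [-2.77, 2.77], [-0.9, 2.22], [0.21, 2.48], [-1.53, 4.67], [0.24, 2.81], [-2.84, 2.84]. Speed limits (rad/s): [2.79, 2.79, 3.14, 3.14, 3.14, 3.14].

### API

Orientations are given as a unit quaternion [x, y, z, w].
In Python, from plant import ctrl gives the robot as it stands. The module is installed in compiled form; this text tells all that it offers.
- The arm moves only by the tool send_rows, never from a script. Its argument "rows" is text: rows parted by semicolons, each of 7 numbers parted by spaces: the turn, a rotation vector about the tool's x, y, z in normalised numbers (1 is pi rad), then the shift along the tool's x, y, z in a scale on which 1.0 is 500 mm, then the opening, from -1 (shut) to 1 (fully open). A call has 1 to 8 rows; each row is the pose to reach, as a shift and turn from the pose commanded when the call began, along the tool's axes at that moment; what a row does not reach only later rows make up. A row lasts 1/8 s, in which the tool goes at most 62.5 mm and 10.7 degrees, less where a joint would pass 70% of its speed; a pose out of reach is approached as far as the arm can. A shift or turn number past 1, either way, is cut back to 1. A call with a gripper value outside its range is refused whole. The fingers move at their own pace and stop on an object; "grip_force" is the grip in N (left out, the last holds). Time passes only in rows, so rows that repeat a pose let the fingers close. It gives the time, the measured TCP pose, the force, the opening and the grip force at its end, in the units of the state.
- ctrl.get_state(): the state, without advancing time (a new reading comes with each control period).
- ctrl.read_camera(name): name is "scene" or "side" or "wrist"; returns a dict with "color" (400x640x3 uint8, red, green, blue), "fx", "fy", "cx", "cy" (pixels), "extrinsics" (4x4, takes a point from world to camera coordinates). Camera axes: x right, y down, z forward; pixel columns grow to the right and rows downward; lengths in m; the calibration is good to about 2 mm. The wrist camera is an equidistant fisheye: a pixel r from the principal point sees the ray r / f radians off the axis. A picture is of the moment at which its call begins. There is no depth.
- ctrl.sign_off(): hands the job in; it is judged then, once.
Trained networks look in a picture, given as the dict that the camera call returned (one of the last four; its "shot" number tells which), for a name from the list of things; names that differ only in an ending like _2 or _b are one class to them, and where a whole thing is asked for, a point or a joint stands for the part that bears it (a point fixed in the world has none). Each returns a list of dicts, best first, with "p" (0 to 1); they miss things now and then, are a little off and sometimes report something else, mostly with a low value. They report only what shows in the picture. A call takes as long as a camera call.
- ctrl.look_for(picture, target): "position" ([x, y, z] in m, in the coordinates of the camera as it stood for that picture, good to about 4 mm: the middle of the surface that is visible of it).
The state is a dict: "time": time; "qpos": joint angles; "dq": joint speeds; "joint_efforts": joint torques, N m; "eef_pos": TCP position; "tcp_rot": TCP orientation; "contact_force": force on the tool from outside, world axes, zero at the start; "wrist_torque": the same for the moment, N m; "opening": opening from 0.0 (shut) to 1.0 (fully open); "finger_force": force on a finger pad.
Only numpy, scipy, OpenCV 4.12 (cv2) and the standard library are available. Lean on these libraries where they do the work, as an engineer would, in place of code of your own. Each camera call takes 0.05 s, during which the arm holds its last target. There are 200 camera calls.

### The job

Calibrate the kitchen scale: stand the largest of the three steel reference weights upright in the middle of the empty weighing pan, setting it down gently, and leave it there. Then, with the stylus from the grey tray, push the left recessed key on the scale's front fully in and hold it for a second, and after that push the right recessed key fully in; do not press the middle key, which wipes the settings, and press no key before the weight is on. Finally lay the stylus back flat inside its tray; leave everything else as it stands.

Things in the scene. Friction and masses are not known exactly. Their poses are not given: they have to be found in the camera images.
- scale: steel portion scale, 170 deep (x) x 200 wide (y), fixed; body 64 mm high, pan above it to 74. Origin: centre of its footprint. Upright black front panel at x -85 mm, facing its own -x, display at y +44 to +94. Three round wells in the panel, 19 mm in diameter, axes along x, z 40 mm, y +28 (left), -2 (middle), -32 mm (right), a key in each; too narrow for fingers.
- pan_top (a point): centre of the weighing pan's upper face, 74 mm above the worktop; the pan is a level steel plate 150 x 150 mm (a 2 mm rounded rim, seen only), empty at the start. Axes as the scale's.
- pan: the weighing pan itself, 150 x 150 x 6 mm, fixed; origin at the centre of its underside, 68 mm above the worktop.
- key_left (a joint): the left recessed key (as seen facing the panel): travel of its grey round cap in m along the scale's +x, 0 = out, 0.005 = fully in. A spring pushes it out (1.5 N at first, 4 N fully in). Cap 15 mm in diameter, face 9 mm inside the well when out, centre at y +28, z 40 mm in the scale's frame.
- key_mid (a joint): the middle recessed key (as seen facing the panel): travel of its grey round cap in m along the scale's +x, 0 = out, 0.005 = fully in. A spring pushes it out (1.5 N at first, 4 N fully in). Cap 15 mm in diameter, face 9 mm inside the well when out, centre at y -2, z 40 mm in the scale's frame. Must not be pressed.
- key_right (a joint): the right recessed key (as seen facing the panel): travel of its grey round cap in m along the scale's +x, 0 = out, 0.005 = fully in. A spring pushes it out (1.5 N at first, 4 N fully in). Cap 15 mm in diameter, face 9 mm inside the well when out, centre at y -32, z 40 mm in the scale's frame.
- key_left_mouth (a point): centre of the left well's mouth, on the panel's front plane; axes as the scale's (+x points into the well).
- key_right_mouth (a point): centre of the right well's mouth, on the panel's front plane; axes as the scale's (+x points into the well).
- weight_large: the largest reference weight, polished steel, 72 mm high, 0.5 kg, loose, standing. Origin: centre of its underside, z up. Body 46 mm in diameter up to z 40; neck 18 mm in diameter; round knob 30 mm in diameter from z 56 to 72.
- weight_mid: the middle reference weight, same shape, 56 mm high, body 36 mm in diameter, 0.22 kg, loose, standing; origin at the centre of its underside. The three weights stand in a row in any order. Leave alone.
- weight_small: the smallest reference weight, same shape, 45 mm high, body 29 mm in diameter, 0.11 kg, loose, standing; origin at the centre of its underside. Leave alone.
- stylus: stylus, 150 mm long, 60 g, loose, lying flat in the tray at the start. Origin: under its axis at mid-length, on its underside (axis at z 9 mm when lying); +x points to the tip. Black square handle 18 x 18 mm from x -75 to +15, then a steel taper 16 mm long and a round pin 8 mm in diameter, ending at x +75. Centre of mass about x -20.
- stylus_tip (a point): end of the stylus's steel pin, on its axis (x +75, z 9 mm in its frame).
- stylus_butt (a point): blunt rear end of the stylus's handle, on its axis (x -75, z 9 mm).
- stylus_grip (a point): point on the axis inside the handle, 90 mm behind the tip (x -15, z 9 mm): a good place to grip.
- tray: shallow open grey plastic tray, 210 (x) x 90 (y) x 14 mm, walls and floor 4 mm, fixed to the worktop. Origin: centre of its underside; the stylus lies along its x at the start and may be laid back either way round.
- tin: food tin with a paper label, 75 mm in diameter, 110 mm high, loose bystander; origin at the centre of its underside.
- tub: open black plastic tub, 79 x 99 x 53 mm, loose bystander; origin at the centre of its underside.
- fork: steel fork, 204 x 28 x 18 mm along its x, lying loose in front of the scale; origin at the centre of its underside.
- jar_a: spice jar with green cap, 46 mm in diameter, 106 mm high, loose bystander; origin at the centre of its underside.
- jar_b: second spice jar with green cap, 46 mm in diameter, 106 mm high, loose bystander; origin at the centre of its underside.
- orange: orange, 77 mm in diameter, loose bystander; origin at the centre of its underside.
- bowl: small red bowl, 100 mm in diameter, 45 mm high, loose bystander; origin at the centre of its underside.
- wall_cab_single: dark wall cabinet over the back of the worktop, fixed: its door (a round knob stands out 30 mm) is 150 mm nearer the robot than its origin, and it is 515 mm wide, from its origin (lower edge, 460 mm above the worktop) up. A microwave hangs right of it at the same height, 50 mm nearer the robot. Keep the arm and wrist clear: work close in, do not swing out.

How it is judged:
By the outcome, as a careful person would: the job done as asked, in the order asked, and still so for the second after the job is handed in, with the robot touching nothing.
It also fails if it takes over 64 s, if anything falls off the work surface, if the arm or the gripper's body presses on something with over 40 N, if the wrist force passes 120 N, or if a joint passes its speed limit or range.

## Working session

There is one attempt and no reset: what is moved stays moved. The work goes in short steps, Python scripts to look and compute and a tool call to move; the robot and the scene stay as the last step left them, time stands still between calls to the robot, and variables do not carry over. Pictures are saved under pics/ and viewed, at most 10 in all, crops included, and the job is handed in when it is done.

Besides the shell and the picture viewer there is one more tool, called after "Call:" as name(argument=value, ...), one argument or row to a line, values as JSON. send_rows: Moves the arm, as the interface text tells. Its arguments: {"type":"object","properties":{"rows":{"type":"string"},"grip_force":{"type":"number"}},"required":["rows"]}

```bash
mkdir -p pics; cat > h.py <<'E'
import numpy as np, cv2
from plant import ctrl
from scipy.spatial.transform import Rotation as R
def shot(cam,name=None):
    p=ctrl.read_camera(cam)
    if name: cv2.imwrite(f'pics/{name}.png',p['color'][:,:,::-1])
    return p
def world(p,pos):
    E=np.array(p['extrinsics']); return E[:3,:3].T@(np.array(pos)-E[:3,3])
def find(p,t,n=2):
    return [(round(d['p'],2),world(p,d['position']).round(4)) for d in ctrl.look_for(p,t)[:n]]
def proj(p,w):
    E=np.array(p['extrinsics']); c=E[:3,:3]@np.array(w)+E[:3,3]
    return np.array([p['fx']*c[0]/c[2]+p['cx'],p['fy']*c[1]/c[2]+p['cy']])
def ray(p,u,v,fish=False):
    E=np.array(p['extrinsics']); x=(u-p['cx'])/p['fx']; y=(v-p['cy'])/p['fy']
    if fish:
        r=np.hypot(x,y); d=np.array([x/r*np.sin(r),y/r*np.sin(r),np.cos(r)]) if r>0 else np.array([0,0,1.])
    else: d=np.array([x,y,1.])
    d=E[:3,:3].T@d; return -E[:3,:3].T@E[:3,3], d/np.linalg.norm(d)
def onz(p,u,v,z,fish=False):
    o,d=ray(p,u,v,fish); return o+d*(z-o[2])/d[2]
def tri(a,b):
    (o1,d1),(o2,d2)=a,b
    s=np.linalg.lstsq(np.c_[d1,-d2],o2-o1,rcond=None)[0]
    p1,p2=o1+s[0]*d1,o2+s[1]*d2
    return (p1+p2)/2,np.linalg.norm(p1-p2)
E
cat > a.py <<'E'
from h import *
s=ctrl.get_state(); print(s['eef_pos'],s['tcp_rot'],s['opening'],s['time'],ctrl.nose_length)
for c in ['scene','side','wrist']:
    p=shot(c,c+'0'); print(c,p['fx'],p['cx'],p['cy'],np.array(p['extrinsics']).round(4).tolist())
    for t in ['scale','pan','key_left','weight_large','weight_mid','weight_small','stylus','stylus_tip','stylus_butt','tray','fork','pan_top','key_left_mouth','key_right_mouth','tin','tub','jar_a','bowl','orange']:
        try: print(t,find(p,t))
        except Exception as e: print(t,e)
E
python3 a.py
```

```text
[0.15414591 0.65653933 0.25193852] [ 1.15126835e-01  9.93350119e-01 -1.12705138e-03 -2.87827456e-04] 1.0058107191517334 0.0 0.022
scene 379.90196123331833 321.0835503117988 190.89215797172017 [[0.7432, -0.669, 0.0062, -0.4164], [-0.4289, -0.4834, -0.7631, 0.4355], [0.5135, 0.5645, -0.6462, 0.9781], [0.0, 0.0, 0.0, 1.0]]
scale [(0.97, array([ 0.4057, -0.2004,  0.0759]))]
pan [(0.86, array([ 0.423 , -0.2011,  0.076 ]))]
key_left [(0.31, array([ 0.6022, -0.1343,  0.0888]))]
weight_large [(0.67, array([0.4691, 0.1098, 0.0367])), (0.54, array([0.5459, 0.1467, 0.0573]))]
weight_mid []
weight_small []
stylus [(0.56, array([0.3528, 0.2018, 0.0231]))]
stylus_tip [(0.63, array([0.3545, 0.2018, 0.0209]))]
stylus_butt [(0.64, array([0.3517, 0.199 , 0.0188]))]
tray [(0.75, array([0.3813, 0.1543, 0.0048]))]
fork [(0.74, array([ 0.4097, -0.0066,  0.0043]))]
pan_top [(0.61, array([ 0.4225, -0.1988,  0.0719]))]
key_left_mouth [(0.79, array([ 0.406 , -0.2015,  0.077 ]))]
key_right_mouth [(0.72, array([ 0.4053, -0.2008,  0.0741]))]
tin [(0.6, array([0.3539, 0.2023, 0.0216]))]
tub [(0.81, array([ 0.6469
[... 1871 characters left out ...]
,  0.0752]))]
key_left []
weight_large [(0.53, array([0.361 , 0.006 , 0.0036]))]
weight_mid [(0.46, array([0.4571, 0.2836, 0.0194]))]
weight_small [(0.68, array([ 0.3922, -0.1207,  0.0643])), (0.39, array([0.4673, 0.2146, 0.0219]))]
stylus []
stylus_tip []
stylus_butt [(0.71, array([0.4675, 0.2176, 0.0218]))]
tray [(0.66, array([0.3512, 0.075 , 0.0045]))]
fork [(0.46, array([0.3569, 0.0051, 0.0028]))]
pan_top [(0.85, array([ 0.4231, -0.1776,  0.0704]))]
key_left_mouth [(0.62, array([ 0.3938, -0.1259,  0.0647]))]
key_right_mouth [(0.64, array([ 0.3955, -0.1228,  0.0615]))]
tin []
tub []
jar_a [(0.41, array([ 0.3913, -0.1233,  0.0612]))]
bowl []
orange [(0.58, array([0.3463, 0.078 , 0.0056]))]
```

View pics/scene0.png

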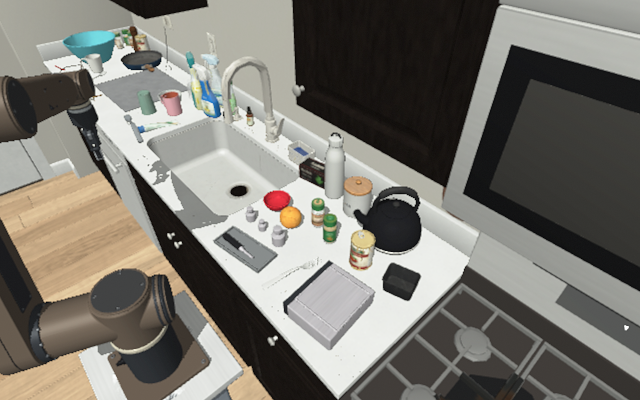

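View pics/side0.png

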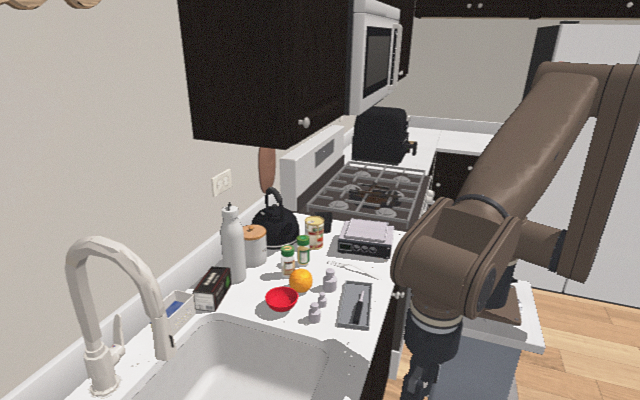

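View pics/wrist0.png

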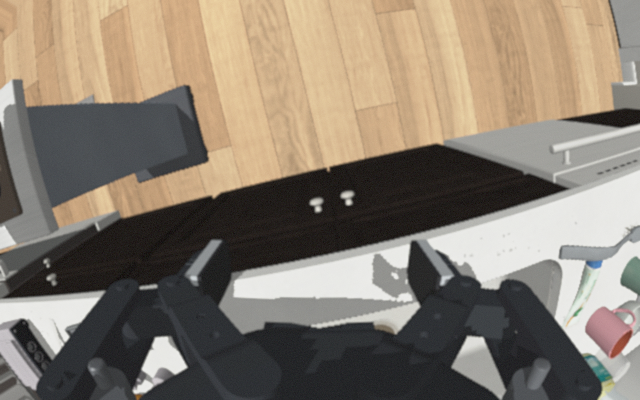

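The scene view shows the three weights in a row at (250,214), (262,225) and (278,235), the largest nearest the scale. The grey tray with the stylus is at (245,247), its tip pointing towards the scale. The scale's black panel faces +y, towards the tray, and the fork lies at (290,272). The side view confirms this: keys at (365,247), orange at (301,280). I'll move the wrist camera over the work area.

Units first: shifts go in shares of 500 mm and turns go in shares of pi rad. So -323 mm is -0.646, -280 mm is -0.56, -13.2 degrees is -0.0733.

Call:
send_rows(
  rows="0 0 -0.0556 -0.08 -0.08 -0.012 1; 0 0 -0.0733 -0.16 -0.16 -0.024 1; 0 0 -0.0733 -0.24 -0.24 -0.036 1; 0 0 -0.0733 -0.32 -0.324 -0.048 1; 0 0 -0.0733 -0.4 -0.404 -0.06 1; 0 0 -0.0733 -0.48 -0.484 -0.072 1; 0 0 -0.0733 -0.56 -0.566 -0.084 1; 0 0 -0.0733 -0.64 -0.646 -0.096 1",
)

```text
time: 4.0
eef_pos: [0.3926, 0.2678, 0.3019]
tcp_rot: [0.0, 1.0, 0.0, 0.001]
contact_force: [0.8, -0.1, 0.9]
opening: 1.003
finger_force: 0.0
```

In the tool's units: -120 mm is -0.24, -90 mm is -0.18.

Call:
send_rows(
  rows="0 0 0 -0.06 -0.08 -0.012 1; 0 0 0 -0.12 -0.16 -0.024 1; 0 0 0 -0.18 -0.24 -0.024 1; 0 0 0 -0.18 -0.24 -0.024 1; 0 0 0 -0.18 -0.24 -0.024 1",
)

```text
time: 4.62
eef_pos: [0.4817, 0.1496, 0.3132]
tcp_rot: [0.0, 1.0, 0.0, -0.0]
contact_force: [0.4, 0.7, -0.8]
opening: 1.001
finger_force: 0.0
```

```bash
cat > b.py <<'E'
from h import *
s=ctrl.get_state(); print(s['eef_pos'],R.from_quat(s['tcp_rot']).as_matrix().round(3).tolist(),s['qpos'],s['time'])
p=shot('wrist','wrist1'); print(np.array(p['extrinsics']).round(4).tolist())
for t in ['scale','pan','key_left','weight_large','weight_mid','weight_small','stylus','stylus_tip','stylus_butt','tray','fork','pan_top','orange']:
    print(t,find(p,t,3))
E
python3 b.py
```

```text
[0.48166752 0.14959261 0.31321489] [[-1.0, 0.001, -0.001], [0.001, 1.0, 0.0], [0.001, 0.0, -1.0]] [ 9.95018417e-02 -1.39546374e-01  1.91852197e+00  4.71754135e-04
  1.36313446e+00 -1.47056211e+00] 4.625
[[0.0014, 1.0, 0.0016, -0.1507], [0.965, -0.0018, 0.2621, -0.5149], [0.2621, 0.0012, -0.965, 0.3091], [0.0, 0.0, 0.0, 1.0]]
scale [(0.83, array([ 0.4252, -0.1463,  0.0752]))]
pan [(0.96, array([ 0.4273, -0.1813,  0.0749]))]
key_left []
weight_large [(0.97, array([0.4711, 0.1268, 0.04  ]))]
weight_mid [(0.58, array([0.4645, 0.2677, 0.0294]))]
weight_small [(0.56, array([0.4654, 0.2064, 0.0271]))]
stylus []
stylus_tip [(0.47, array([0.3631, 0.2038, 0.02  ])), (0.41, array([0.6198, 0.0963, 0.0958]))]
stylus_butt [(0.78, array([0.3647, 0.2018, 0.0179])), (0.31, array([ 0.6385, -0.286 ,  0.0232]))]
tray [(0.58, array([0.3789, 0.1601, 0.0013]))]
fork [(0.81, array([ 0.4086, -0.0076,  0.0041])), (0.58, array([0.5828, 0.2605, 0.0217]))]
pan_top [(0.88, array([ 0.4288, -0.1791,  0.0707]))]
orange [(0.71, array([0.552 , 0.1587, 0.0628]))]
```

View pics/wrist1.png

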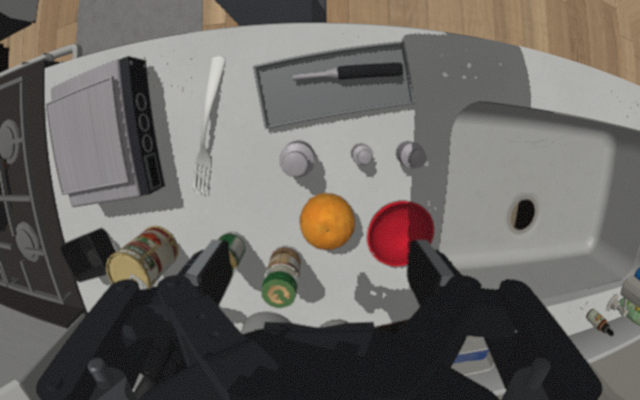

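The wrist view shows the handle of the stylus from (403,70) to (338,72), with its tip at (293,77). The large weight's knob is at (296,157), the small one's at (362,152) and the mid one's at (409,152). The scale panel runs from (125,60) to (160,195). I'll take a second place for triangulation.

In the tool's units: -120 mm is -0.24, -80 mm is -0.16.

Call:
send_rows(
  rows="0 0 0 0 -0.08 0.01 1; 0 0 0 0 -0.16 0.02 1; 0 0 0 0 -0.24 0.03 1; 0 0 0 0 -0.24 0.03 1; 0 0 0 0 -0.24 0.03 1",
)

```text
time: 5.95
eef_pos: [0.482, 0.0296, 0.2985]
tcp_rot: [0.0, 1.0, 0.0, 0.0]
contact_force: [-0.5, 0.6, 0.5]
opening: 1.0
finger_force: 0.0
```

```bash
cat > c.py <<'E'
from h import *
import pickle
def rect(p,x0,x1,y0,y1,z,s):
    # rows: x from x0 up; cols: y
    Y,X=np.meshgrid(np.arange(y0,y1,s),np.arange(x0,x1,s))
    P=np.stack([X,Y,np.full_like(X,z)],-1); E=np.array(p['extrinsics'])
    c=P@E[:3,:3].T+E[:3,3]; rr=np.hypot(c[...,0],c[...,1]); th=np.arctan2(rr,c[...,2])
    u=p['cx']+p['fx']*th*c[...,0]/rr; v=p['cy']+p['fy']*th*c[...,1]/rr
    return cv2.remap(p['color'],u.astype('f'),v.astype('f'),cv2.INTER_CUBIC)[:,:,::-1]
if __name__=='__main__':
    p=shot('wrist','wrist2'); pickle.dump(p,open('w2.pkl','wb'))
    s=ctrl.get_state(); print(s['eef_pos'],s['time'])
    for t in ['scale','pan','weight_large','weight_mid','weight_small','tray','stylus','stylus_butt','fork','pan_top','key_left']: print(t,find(p,t,2))
    a=cv2.imread('pics/wrist1.png')[100:200,250:450]; 
    b=p['color'][:,:,::-1]
    im=np.zeros((600,800,3),np.uint8)
    im[:300]=cv2.resize(rect(p,.30,.5125,-.30,-.0167,.074,.0005),(800,600),interpolation=cv2.INTER_CUBIC)[:300] if 0 else 0
    A=rect(p,.32,.53,-.29,-.09,.074,.0005)   # 420x400
    B=rect(p,.32,.52,.05,.25,.013,.0005) # 400x400
    im[:A.shape[0],:400]=A[:,:400]; im[:400,400:]=B[:400,:400]
    C=b[20:170,160:560]; im[430:580,:400]=C
    cv2.imwrite('pics/r2.png',im)
E
python3 c.py
```

```text
[0.48200364 0.02997592 0.29854197] 6.0
scale [(0.56, array([ 0.4261, -0.1599,  0.0779]))]
pan [(0.72, array([0.6211, 0.0916, 0.0891])), (0.65, array([ 0.4283, -0.1799,  0.0725]))]
weight_large [(0.85, array([0.4739, 0.1134, 0.0408]))]
weight_mid [(0.77, array([0.4685, 0.2677, 0.0296])), (0.54, array([ 0.4296, -0.1605,  0.0765]))]
weight_small [(0.86, array([0.4706, 0.1982, 0.0296]))]
tray [(0.76, array([0.3806, 0.1524, 0.0032]))]
stylus [(0.78, array([0.3571, 0.2023, 0.0225]))]
stylus_butt [(0.93, array([0.3665, 0.1957, 0.0211])), (0.73, array([ 0.4115, -0.0027,  0.0061]))]
fork [(0.95, array([ 0.4113, -0.0104,  0.0023])), (0.52, array([0.3566, 0.1952, 0.022 ]))]
pan_top [(0.76, array([ 0.4275, -0.1822,  0.0735]))]
key_left []
```

View pics/r2.png

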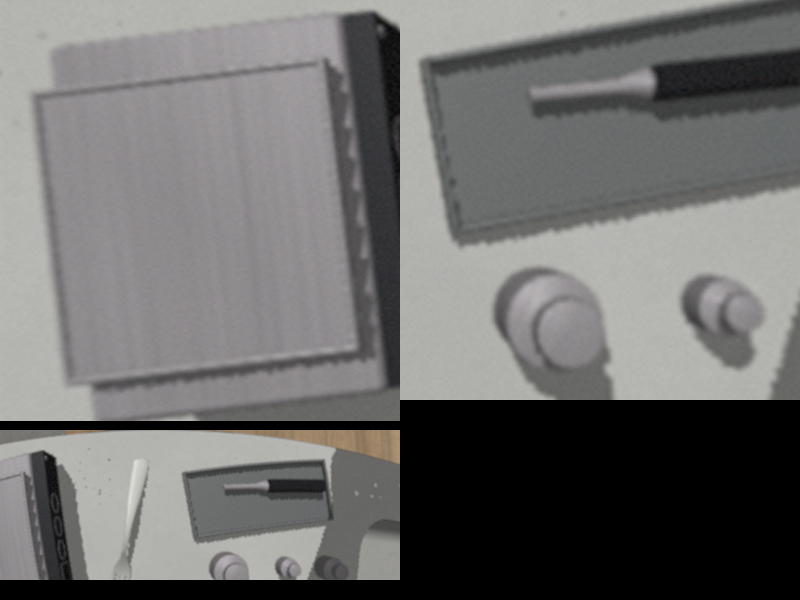

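The rectified view (0.5 mm per pixel) shows the pan corners at (33,95), (325,62), (358,348) and (68,383). The stylus tip is at (530,97), its handle starts at (655,82), and the large weight's knob top is at (570,333). I'll check the heights by comparing the two rectified views.

```bash
cat > d.py <<'E'
from c import *
p2=pickle.load(open('w2.pkl','rb')); p1=dict(p2); p1['color']=cv2.imread('pics/wrist1.png')[:,:,::-1]
p1['extrinsics']=[[0.0014,1.0,0.0016,-0.1507],[0.965,-0.0018,0.2621,-0.5149],[0.2621,0.0012,-0.965,0.3091],[0,0,0,1]]
for n,(x0,x1,y0,y1),z in [('pan',(.345,.52,-.28,-.10),.074),('knob',(.46,.492,.103,.136),.072),('handle',(.34,.38,.18,.25),.021),('pin',(.35,.385,.105,.17),.015),('tray',(.36,.43,.06,.09),.014),('fork',(.30,.45,-.03,.03),.01)]:
    a,b=[cv2.cvtColor(rect(p,x0-.01,x1+.01,y0-.01,y1+.01,z,.0005),cv2.COLOR_BGR2GRAY) for p in (p1,p2)]
    t=b[20:-20,20:-20]; m=cv2.matchTemplate(a,t,cv2.TM_CCOEFF_NORMED); _,v,_,l=cv2.minMaxLoc(m)
    # shift of 1 rel. to 2 in y; higher object => shifts away from camera
    dy=(l[0]-20)*.5; print(n,'dy',dy,'dx',(l[1]-20)*.5,'corr',round(v,2),'height~',round(z*1000-dy*.405/.12*1,1))
print(find.__name__); pc=ray(p2,320,200,True)[0]; print(pc)
for n,u,v,z0,z in [('knob',570,333,.013,.072),('tip',532,97,.013,.013),('hf',655,82,.013,.020),('hback',790,68,.013,.020)]:
    q=np.array([.32+v*.0005,.05+(u-400)*.0005,z0]); print(n,pc+(q-pc)*(z-pc[2])/(z0-pc[2]))
E
python3 d.py
```

```text
pan dy 3.0 dx 0.0 corr 0.93 height~ 63.9
knob dy 10.0 dx -8.0 corr 0.33 height~ 38.2
handle dy -2.0 dx 0.5 corr 0.99 height~ 27.8
pin dy 3.0 dx -0.5 corr 0.98 height~ 4.9
tray dy 2.5 dx 1.5 corr 0.96 height~ 5.6
fork dy 4.0 dx -8.0 corr 0.92 height~ -3.5
find
[0.41627117 0.02945109 0.41874597]
knob [0.47628794 0.11965201 0.072     ]
tip [0.3685 0.116  0.013 ]
hf [0.36195355 0.17494583 0.02      ]
hback [0.35507431 0.24128131 0.02      ]
```

In the tool's units: 140 mm is 0.28, 130 mm is 0.26.

Call:
send_rows(
  rows="0 0 0 0.012 0.08 0.08 0.3; 0 0 0 0.012 0.16 0.18 0.3; 0 0 0 0.012 0.18 0.26 0.3; 0 0 0 0.012 0.18 0.28 0.3; 0 0 0 0.012 0.18 0.28 0.3",
)

```text
time: 7.18
eef_pos: [0.4762, 0.119, 0.1587]
tcp_rot: [0.0, 1.0, -0.0, -0.0]
contact_force: [0.6, -0.1, 1.0]
opening: 0.65
finger_force: 0.0
```

```bash
cat > e.py <<'E'
from c import *
s=ctrl.get_state(); print(s['eef_pos'],s['opening'],s['time'])
p=shot('wrist'); b=p['color'][:,:,::-1]
for t in ['weight_large','weight_small']: print(find(p,t,3))
q=shot('scene'); print(find(q,'weight_large',3))
im=np.zeros((400,800,3),np.uint8); im[:,:400]=rect(p,.425,.525,.07,.17,.072,.00025); im[:,400:]=b[:,120:520]
cv2.imwrite('pics/e.png',im); print(np.linalg.inv(np.array(p['extrinsics']))[:3,3])
E
python3 e.py
```

```text
[0.47624499 0.11904402 0.1586628 ] 0.6497486646008439 7.175
[(0.66, array([0.4677, 0.1206, 0.0549])), (0.52, array([ 0.4289, -0.1189,  0.0637]))]
[(0.71, array([0.466 , 0.201 , 0.0289])), (0.39, array([ 0.5891, -0.1131,  0.0649]))]
[(0.75, array([0.4682, 0.1094, 0.0398])), (0.28, array([0.5534, 0.2611, 0.0307]))]Traceback (most recent call last):
  File "e.py", line 6, in <module>
    im=np.zeros((400,800,3),np.uint8); im[:,:400]=rect(p,.425,.525,.07,.17,.072,.00025); im[:,400:]=b[:,120:520]
                                       ~~^^^^^^^^
ValueError: could not broadcast input array from shape (401,400,3) into shape (400,400,3)
```

```bash
sed -i 's/rect(p,.425,.525,.07,.17,.072,.00025)/rect(p,.425,.525,.07,.17,.072,.00025)[:400,:400]/' e.py; python3 e.py
```

```text
[0.47723699 0.11894658 0.16028152] 0.647058400198621 7.425
[(0.92, array([0.4668, 0.1222, 0.0562]))]
[(0.72, array([0.6168, 0.0973, 0.0194])), (0.71, array([0.4642, 0.2659, 0.0307])), (0.61, array([0.4678, 0.1992, 0.0255]))]
[(0.7, array([0.4674, 0.1095, 0.0404]))]
[0.41111413 0.11888157 0.2803451 ]
```

View pics/e.png

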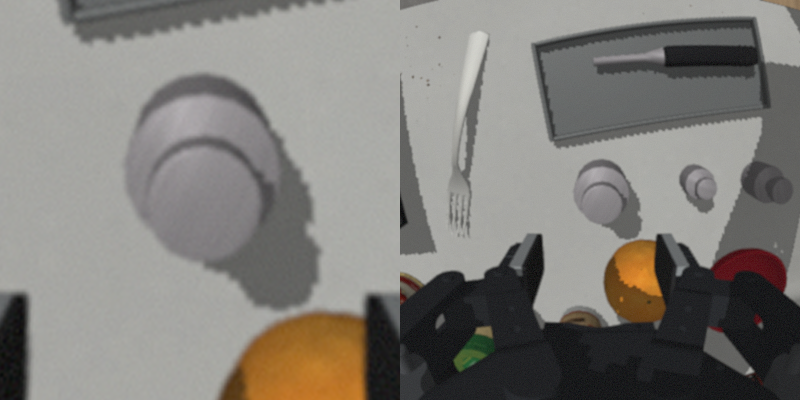

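The rectified close view shows the knob top centred at (204,203), 29 mm wide, so it is at (0.476, 0.121). That is within 2 mm of the TCP. The orange stays clear of the fingers.

In the tool's units: 91 mm is 0.182, 70 mm is 0.14.

Call:
send_rows(
  rows="0 0 0 0.002 0.004 0.08 0.3; 0 0 0 0.002 0.004 0.14 0.3; 0 0 0 0.002 0.004 0.182 0.3; 0 0 0 0.002 0.004 0.182 0.3; 0 0 0 0.002 0.004 0.182 -1; 0 0 0 0.002 0.004 0.182 -1; 0 0 0 0.002 0.004 0.182 -1; 0 0 0 0.002 0.004 0.182 -1",
  grip_force=60,
)

```text
time: 8.68
eef_pos: [0.4761, 0.1214, 0.0689]
tcp_rot: [0.0, 1.0, -0.0, 0.001]
contact_force: [-1.2, -2.0, 6.1]
opening: 0.326
finger_force: 59.2
```

In the tool's units: -110 mm is -0.22, -80 mm is -0.16.

Call:
send_rows(
  rows="0 0 0 0 0 0 -1; 0 0 0 0 0 0 -1; 0 0 0 0 0 -0.03 -1; 0 0 0 0 0 -0.08 -1; 0 0 0 0 0 -0.16 -1; 0 0 0 0 0 -0.22 -1; 0 0 0 0 0 -0.22 -1; 0 0 0 0 0 -0.22 -1",
)

```text
time: 9.68
eef_pos: [0.4734, 0.1214, 0.1754]
tcp_rot: [0.0, 1.0, -0.0, -0.002]
contact_force: [0.0, 0.4, -5.4]
opening: 0.322
finger_force: 60.0
```

In the tool's units: -312 mm is -0.624, -300 mm is -0.6.

Call:
send_rows(
  rows="0 0 0 0.01 -0.08 0 -1; 0 0 0 0.02 -0.17 0 -1; 0 0 0 0.034 -0.26 0 -1; 0 0 0 0.048 -0.35 0 -1; 0 0 0 0.062 -0.44 0 -1; 0 0 0 0.076 -0.53 0 -1; 0 0 0 0.086 -0.6 0 -1; 0 0 0 0.088 -0.624 0 -1",
)

```text
time: 10.68
eef_pos: [0.4293, -0.1914, 0.175]
tcp_rot: [0.002, 1.0, 0.001, -0.002]
contact_force: [-0.2, 1.0, -3.9]
opening: 0.329
finger_force: 60.6
```

Call:
send_rows(
  rows="0 0 0 0 0 0 -1; 0 0 0 0 0 0 -1",
)

```text
time: 10.92
eef_pos: [0.4305, -0.1892, 0.1763]
tcp_rot: [-0.0, 1.0, 0.001, -0.001]
contact_force: [-0.7, 0.9, -5.0]
opening: 0.325
finger_force: 60.6
```

```bash
cat > f.py <<'E'
from c import *
s=ctrl.get_state(); print(s['eef_pos'],s['opening'],s['time'],s['qpos'])
p=shot('wrist'); b=p['color'][:,:,::-1]; pickle.dump(p,open('w3.pkl','wb'))
print(find(p,'pan_top'))
im=np.zeros((400,800,3),np.uint8); im[:,:400]=rect(p,.32,.52,-.29,-.09,.074,.0005)[:400,:400]; im[:,400:]=b[:,120:520]
cv2.imwrite('pics/f.png',im)
E
python3 f.py
```

```text
[ 0.4304885  -0.18919418  0.17634196] 0.32472663053261486 10.925 [-6.30619823e-01 -9.32943423e-02  2.13426727e+00  6.43818902e-04
  1.10294322e+00 -2.20222647e+00]
[(0.67, array([ 0.4027, -0.1932,  0.0712]))]
```

View pics/f.png

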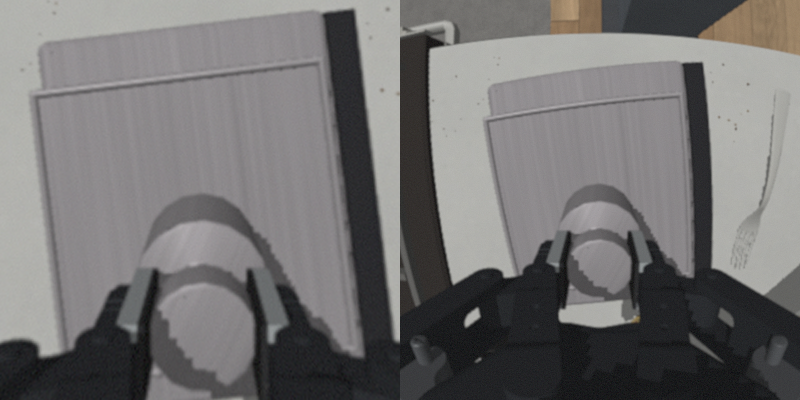

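Near pan corners at (32,95) and (320,62) agree with the earlier fit, so the pan centre is at (0.431, -0.192). I'm lowering now.

Call:
send_rows(
  rows="0 0 0 0 -0.004 0.016 -1; 0 0 0 0 -0.004 0.032 -1; 0 0 0 0 -0.004 0.044 -1; 0 0 0 0 -0.004 0.052 -1; 0 0 0 0 -0.004 0.058 -1; 0 0 0 0 -0.004 0.06 -1; 0 0 0 0 -0.004 0.062 -1; 0 0 0 0 -0.004 0.062 -1",
)

```text
time: 12.02
eef_pos: [0.4309, -0.1926, 0.1464]
tcp_rot: [0.0, 1.0, -0.0, 0.0]
contact_force: [-0.3, -1.4, -5.0]
opening: 0.321
finger_force: 60.6
```

In the tool's units: 1.4 mm is 0.0028, 0.7 mm is 0.0014.

Call:
send_rows(
  rows="0 0 0 0 0 0.0014 -1; 0 0 0 0 0 0.0028 -1; 0 0 0 0 0 0.0028 -1",
)

```text
time: 12.4
eef_pos: [0.4308, -0.1925, 0.1449]
tcp_rot: [0.0, 1.0, 0.0, -0.0]
contact_force: [-0.4, 0.2, -5.3]
opening: 0.323
finger_force: 60.6
```

In the tool's units: 1.2 mm is 0.0024, 0.7 mm is 0.0014.

Call:
send_rows(
  rows="0 0 0 0 0 0.0014 -1; 0 0 0 0 0 0.0024 -1; 0 0 0 0 0 0.0024 -1",
)

```text
time: 12.78
eef_pos: [0.4308, -0.1925, 0.1436]
tcp_rot: [0.0, 1.0, 0.0, -0.0]
contact_force: [0.1, 0.2, -4.8]
opening: 0.327
finger_force: 60.6
```

In the tool's units: 0.6 mm is 0.0012.

Call:
send_rows(
  rows="0 0 0 0 0 0.0012 -1; 0 0 0 0 0 0.0012 -1; 0 0 0 0 0 0.0012 -1",
)

```text
time: 13.15
eef_pos: [0.4308, -0.1926, 0.1431]
tcp_rot: [0.0, 1.0, -0.0, -0.0]
contact_force: [-0.0, -0.4, -4.7]
opening: 0.325
finger_force: 60.6
```

In the tool's units: 0.6 mm is 0.0012.

Call:
send_rows(
  rows="0 0 0 0 0 0.0012 -1; 0 0 0 0 0 0.0012 -1; 0 0 0 0 0 0.0012 -1",
)

```text
time: 13.52
eef_pos: [0.431, -0.1927, 0.143]
tcp_rot: [0.0, 1.0, -0.0, 0.0]
contact_force: [-1.2, 0.4, -1.2]
opening: 0.327
finger_force: 60.9
```

In the tool's units: 0.5 mm is 0.001.

Call:
send_rows(
  rows="0 0 0 0 0 0.001 -1; 0 0 0 0 0 0.001 -1; 0 0 0 0 0 0.001 -1",
)

```text
time: 13.9
eef_pos: [0.4312, -0.1928, 0.1429]
tcp_rot: [0.0, 1.0, -0.0, 0.0]
contact_force: [-2.9, 1.1, 5.1]
opening: 0.323
finger_force: 61.5
```

In the tool's units: -90 mm is -0.18, -50 mm is -0.1, 10 degrees is 0.0556.

Call:
send_rows(
  rows="0 0 0 0 0 0 0.0; 0 0 0 0 0 0 0.3; 0 0 0 0 0 0 0.3; 0 0 0 0 0 -0.03 0.3; 0 0 0 0 0 -0.1 0.3; 0 0 0 0 0 -0.18 0.3; 0 0 0 0 0.08 -0.18 0.3; 0 0 0.0556 0.02 0.18 -0.18 0.3",
)

```text
time: 14.9
eef_pos: [0.4216, -0.1025, 0.2343]
tcp_rot: [0.091, 0.996, -0.001, 0.002]
contact_force: [0.3, 0.4, -1.3]
opening: 0.65
finger_force: 0.0
```

In the tool's units: 300 mm is 0.6, 270 mm is 0.54, 73.6 degrees is 0.4089.

Call:
send_rows(
  rows="0 0 0.0556 0 0.09 0 0.3; 0 0 0.1111 0.01 0.18 0 0.3; 0 0 0.1667 0.02 0.27 0 0.3; 0 0 0.2222 0.03 0.36 0 0.3; 0 0 0.2778 0.04 0.45 0 0.3; 0 0 0.3333 0.04 0.54 0 0.3; 0 0 0.3889 0.04 0.6 0 0.3; 0 0 0.4089 0.04 0.6 0 0.3",
)

```text
time: 15.9
eef_pos: [0.4537, 0.1984, 0.2332]
tcp_rot: [0.666, 0.746, 0.001, 0.0]
contact_force: [1.2, -0.4, -0.2]
opening: 0.655
finger_force: 0.0
```

```bash
cat > g.py <<'E'
from c import *
s=ctrl.get_state(); print(s['eef_pos'],R.from_quat(s['tcp_rot']).as_matrix().round(3).tolist(),s['qpos'],s['opening'],s['time'])
p=shot('wrist'); b=p['color'][:,:,::-1]; pickle.dump(p,open('w4.pkl','wb'))
print(find(p,'stylus'),find(p,'stylus_tip'),find(p,'stylus_butt'))
q=shot('scene','scene4'); print(find(q,'weight_large'))
im=np.zeros((600,800,3),np.uint8); im[:400,:400]=rect(p,.30,.44,.08,.28,.013,.0005)[:280,:400].copy() if 0 else 0
A=rect(p,.31,.43,.08,.28,.013,.00025)[:480,:800]; im[:A.shape[0]]=A
im[480:,:]=0
C=cv2.resize(q['color'][230:350,270:400,::-1],(130,120)); im[480:600,:130]=C
D=b[100:220,220:640]; im[480:600,200:620]=D
cv2.imwrite('pics/g.png',im); print(np.linalg.inv(np.array(p['extrinsics']))[:3,3])
E
python3 g.py
```

```text
[0.45367    0.19841137 0.23324424] [[-0.112, 0.994, 0.002], [0.994, 0.112, 0.001], [0.0, 0.002, -1.0]] [ 2.06914327e-01 -1.00239942e-01  2.03023384e+00  3.60754046e-04
  1.20999041e+00  9.49645254e-02] 0.655332273118932 15.9
[(0.85, array([0.359 , 0.2134, 0.0208]))] [(0.82, array([0.3622, 0.2089, 0.0215])), (0.37, array([0.3807, 0.1835, 0.0006]))] [(0.79, array([0.3647, 0.2057, 0.0195]))]
[(0.64, array([ 0.4259, -0.2028,  0.116 ])), (0.37, array([ 0.4129, -0.2054,  0.0704]))]
[0.44686469 0.26422966 0.35360537]
```

View pics/g.png

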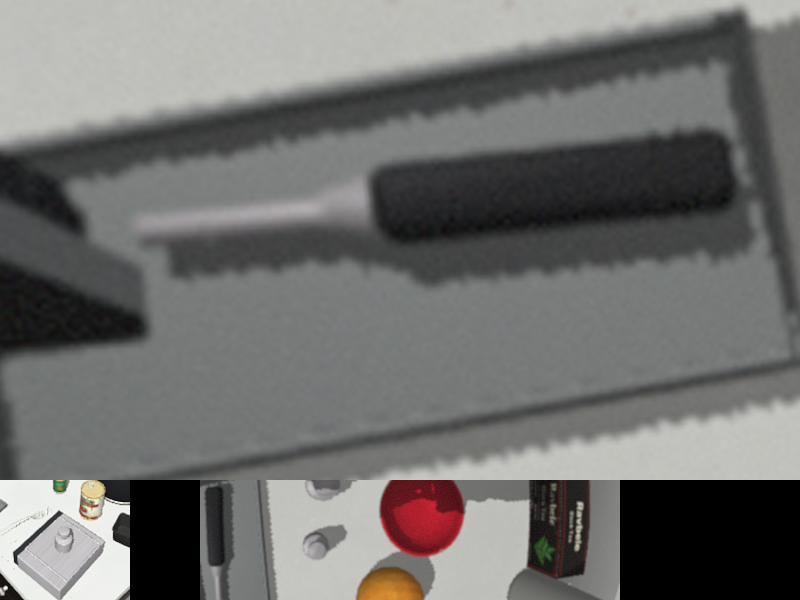

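The rectified view shows the handle from (375,204) to (737,170), 90 mm long, and the tip at (135,226). The inset shows the weight standing on the pan. I'm going down for the stylus, stopping first at z = 0.06 to check reach.

In the tool's units: 173 mm is 0.346, 150 mm is 0.3, 0.7 degrees is 0.0039.

Call:
send_rows(
  rows="0 0 0.0039 0.016 -0.05 0.08 -0.25; 0 0 0.0039 0.032 -0.1 0.16 -0.25; 0 0 0.0039 0.048 -0.15 0.24 -0.25; 0 0 0.0039 0.06 -0.184 0.3 -0.25; 0 0 0.0039 0.06 -0.184 0.346 -0.25; 0 0 0.0039 0.06 -0.184 0.346 -0.25; 0 0 0.0039 0.06 -0.184 0.346 -0.25",
)

```text
time: 17.08
eef_pos: [0.3597, 0.216, 0.0601]
tcp_rot: [0.671, 0.741, 0.001, 0.0]
contact_force: [-0.3, 0.6, 0.7]
opening: 0.377
finger_force: 0.0
```

```bash
cat > g2.py <<'E'
from c import *
s=ctrl.get_state(); print(s['eef_pos'],R.from_quat(s['tcp_rot']).as_matrix().round(3).tolist(),s['qpos'],s['opening'],s['time'])
p=shot('wrist','g2'); print(find(p,'stylus'),find(p,'stylus_butt'))
E
python3 g2.py
```

```text
[0.35971689 0.21598818 0.06012501] [[-0.098, 0.995, 0.002], [0.995, 0.098, 0.001], [0.0, 0.002, -1.0]] [ 2.97881237e-01 -1.64910086e-02  2.31409925e+00  5.34133262e-06
  8.42079324e-01  1.99293449e-01] 0.3770273187974772 17.075
[(0.82, array([0.3543, 0.2234, 0.023 ]))] [(0.66, array([0.3597, 0.2189, 0.0222])), (0.53, array([0.6201, 0.1102, 0.0725]))]
```

View pics/g2.png

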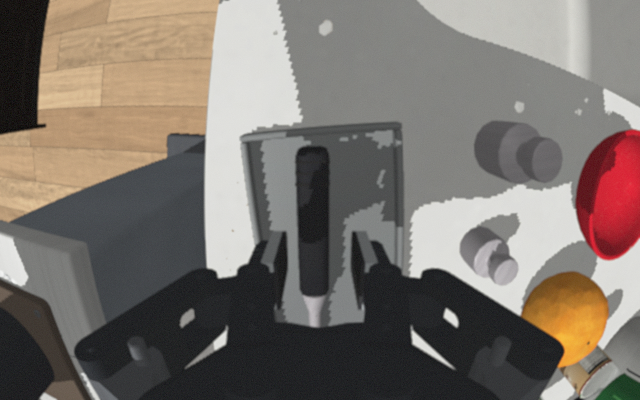

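The handle lies between the two fingers (u 297–328, fingers at 277 and 358), its long side parallel to the pads. Descending and gripping.

In the tool's units: 32 mm is 0.064, 30 mm is 0.06.

Call:
send_rows(
  rows="0 0 0 0 -0.002 0.028 -0.25; 0 0 0 0 -0.002 0.052 -0.25; 0 0 0 0 -0.002 0.06 -0.25; 0 0 0 0 -0.002 0.064 -0.25; 0 0 0 0 -0.002 0.064 -0.25",
)

```text
time: 17.85
eef_pos: [0.3576, 0.2159, 0.0269]
tcp_rot: [0.671, 0.741, -0.0, -0.0]
contact_force: [-0.4, 0.4, 0.2]
opening: 0.379
finger_force: 0.0
```

Call:
send_rows(
  rows="0 0 0 0 0 0 -1; 0 0 0 0 0 0 -1; 0 0 0 0 0 0 -1; 0 0 0 0 0 0 -1; 0 0 0 0 0 0 -1",
  grip_force=60,
)

```text
time: 18.48
eef_pos: [0.3582, 0.216, 0.0275]
tcp_rot: [0.671, 0.741, 0.0, 0.0]
contact_force: [-0.6, -0.1, 4.2]
opening: 0.193
finger_force: 61.5
```

In the tool's units: -206 mm is -0.412, -190 mm is -0.38, -0.8 degrees is -0.0044.

Call:
send_rows(
  rows="0 0 0 0 0 -0.024 -1; 0 0 0 0 0 -0.08 -1; 0 0 -0.0044 0 0 -0.15 -1; 0 0 -0.0044 -0.1 0.028 -0.15 -1; 0 0 -0.0044 -0.2 0.056 -0.15 -1; 0 0 -0.0044 -0.3 0.084 -0.15 -1; 0 0 -0.0044 -0.38 0.108 -0.15 -1; 0 0 -0.0044 -0.412 0.116 -0.15 -1",
)

```text
time: 19.48
eef_pos: [0.436, 0.0149, 0.1023]
tcp_rot: [0.667, 0.745, 0.0, -0.0]
contact_force: [-0.5, 0.5, -0.9]
opening: 0.193
finger_force: 60.9
```

In the tool's units: 48 mm is 0.096, 20 mm is 0.04.

Call:
send_rows(
  rows="0 0 0 0 0 0 -1; 0 0 0 0 0 0.04 -1; 0 0 0 0 0 0.096 -1; 0 0 0 0 0 0.096 -1; 0 0 0 0 0 0.096 -1",
)

```text
time: 20.1
eef_pos: [0.4357, 0.0174, 0.0546]
tcp_rot: [0.666, 0.746, 0.0, 0.0]
contact_force: [0.1, 0.8, -0.6]
opening: 0.192
finger_force: 60.9
```

```bash
cat > k.py <<'E'
from c import *
s=ctrl.get_state(); print(s['eef_pos'],R.from_quat(s['tcp_rot']).as_matrix().round(3).tolist(),s['qpos'],s['opening'],s['time'])
p=shot('wrist'); b=p['color'][:,:,::-1]; pickle.dump(p,open('w5.pkl','wb'))
q=shot('side'); pickle.dump(q,open('s5.pkl','wb')); r=shot('scene'); pickle.dump(r,open('c5.pkl','wb'))
for n,k in (('w',p),('s',q),('c',r)): 
  for t in ['stylus_tip','key_left','stylus','weight_large']: print(n,t,find(k,t,3))
im=np.zeros((600,800,3),np.uint8)
c=proj(q,[.42,-.10,.04]).astype(int); print(c)
im[:300,:400]=cv2.resize(q['color'][c[1]-30:c[1]+45,c[0]-40:c[0]+60,::-1],(400,300),interpolation=cv2.INTER_CUBIC)
c=proj(r,[.42,-.06,.04]).astype(int); print(c)
im[300:,:400]=cv2.resize(r['color'][c[1]-38:c[1]+37,c[0]-50:c[0]+50,::-1],(400,300),interpolation=cv2.INTER_CUBIC)
im[:300,400:]=b[100:400,120:520]
im[300:,400:]=rect(p,.34,.49,-.20,0.0,.04,.0005)[:300,:400]
cv2.imwrite('pics/k.png',im)
E
python3 k.py
```

```text
[0.43570549 0.01741812 0.05458593] [[-0.114, 0.993, 0.0], [0.993, 0.114, 0.0], [0.0, 0.0, -1.0]] [-1.93634587e-01  3.43058703e-02  2.27627315e+00  2.02680147e-04
  8.30809493e-01 -3.08164685e-01] 0.1923594579330784 20.1
w stylus_tip [(0.76, array([0.4379, 0.0312, 0.0464]))]
w key_left [(0.64, array([0.4304, 0.0375, 0.0501]))]
w stylus [(0.86, array([0.4304, 0.0346, 0.0497]))]
w weight_large []
s stylus_tip [(0.58, array([0.4361, 0.0434, 0.0507]))]
s key_left []
s stylus [(0.56, array([0.436 , 0.0438, 0.0511]))]
s weight_large [(0.64, array([ 0.4252, -0.1803,  0.1135]))]
c stylus_tip [(0.58, array([ 0.3977, -0.2072,  0.0752]))]
c key_left []
c stylus [(0.48, array([ 0.4414, -0.0219,  0.0487]))]
c weight_large [(0.77, array([ 0.4201, -0.201 ,  0.1159])), (0.4, array([ 0.3966, -0.207 ,  0.0743]))]
[363 247]
[299 275]
```

View pics/k.png

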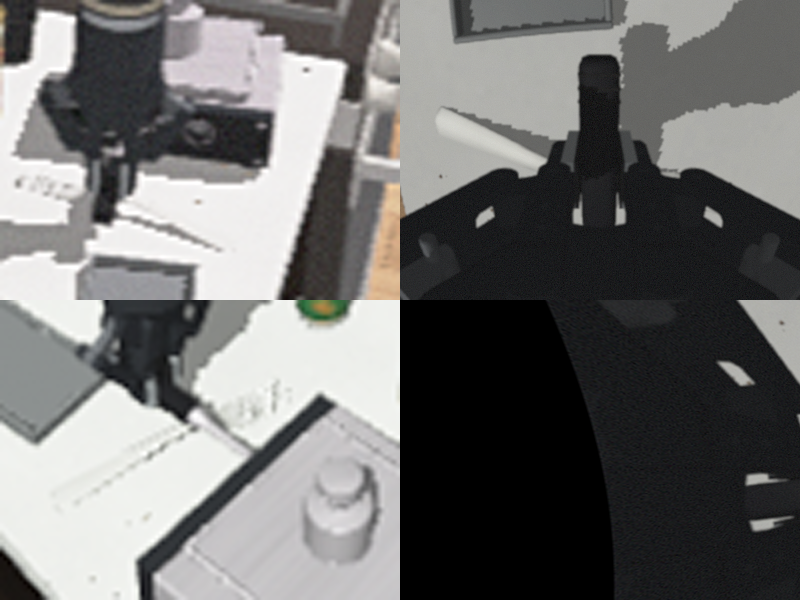

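The side crop shows the right well at (200,128), which is full-image pixel (373,249). The scene crop shows the pin ending at about (255,453), which is full-image pixel (313,275), just short of the panel. The weight stands upright on the pan. I'll check the predicted tip and wells numerically against these and the earlier pictures.

```bash
cat > m.py <<'E'
from c import *
q=pickle.load(open('s5.pkl','rb')); r=pickle.load(open('c5.pkl','rb')); p2=pickle.load(open('w2.pkl','rb'))
print('tip in scene',proj(r,[.4472,-.0829,.0401]),'moved 5mm x',proj(r,[.4522,-.0829,.0401]),'y-5',proj(r,[.4472,-.0879,.0401]),'z+5',proj(r,[.4472,-.0829,.0451]))
print('right mouth side',proj(q,[.3896,-.1101,.04]))
ex=np.array([.113,-.994,0]);ey=np.array([.994,.113,0]); c0=np.array([.431,-.191,0])
sd=cv2.imread('pics/side0.png',0); 
def wproj(p,w):
    E=np.array(p['extrinsics']); c=E[:3,:3]@w+E[:3,3]; rr=np.hypot(c[0],c[1]); th=np.arctan2(rr,c[2])
    return np.array([p['cx']+p['fx']*th*c[0]/rr,p['cy']+p['fy']*th*c[1]/rr])
p1=dict(p2); p1['extrinsics']=[[0.0014,1.0,0.0016,-0.1507],[0.965,-0.0018,0.2621,-0.5149],[0.2621,0.0012,-0.965,0.3091],[0,0,0,1]]
g2=cv2.cvtColor(p2['color'],cv2.COLOR_RGB2GRAY); g1=cv2.imread('pics/wrist1.png',0)
# rectify panel plane: cols = scale y +100..-100 (left to right facing), rows = z 64..0 ; 1 mm px
Y,Z=np.meshgrid(np.arange(105,-106,-1)/1000,np.arange(66,-1,-1)/1000)
P=c0-.085*ex+Y[...,None]*ey+Z[...,None]*np.array([0,0,1])
out=[]
for nm,f,p,g in [('side',proj,q,sd),('w1',wproj,p1,g1),('w2',wproj,p2,g2)]:
    U=np.array([[f(p,w) for w in row] for row in P],'f')
    I=cv2.remap(g,U[...,0],U[...,1],cv2.INTER_CUBIC).astype(float); out.append(I); np.save(nm+'.npy',I)
    # mean ring template: score well of brightness pattern periodicity: correlate three discs
    I0=cv2.GaussianBlur(I,(0,0),1.5)
    k=np.zeros((25,85),np.float32)
    for cy in (12,42,72): cv2.circle(k,(cy,12),9,1,1); 
    for dt,roi in (('ring',I0[20:50,60:175]),):
        m=cv2.matchTemplate(I0[5:60,50:190].astype('f'),k,cv2.TM_CCOEFF_NORMED); _,v,_,l=cv2.minMaxLoc(m)
        col=l[0]+50+12; row=l[1]+5+12; print(nm,'left well at y',105-col,'z',66-row,'corr',round(v,2))
    print(' profile z40 ',I0[26,60:150:3].astype(int)); print(' edge cols',I0[26,:14].astype(int),I0[26,-14:].astype(int)); print(' rows y+28',I0[::3,77].astype(int))
E
python3 m.py
```

```text
tip in scene [311.59814881 275.63189452] moved 5mm x [312.86050959 274.72459355] y-5 [312.69686255 276.65418773] z+5 [311.58139632 274.59307962]
right mouth side [371.99000237 248.20322407]
side left well at y 27 z 29 corr 0.11
 profile z40  [ 62  58  58  73  94 106 106 103 101  94  70  47  59  85 103 108 105 100
  99  93  67  47  65  87  95 100 104  99  89  77]
 edge cols [142 142 140 137 132 124 114 102  89  78  70  67  66  65] [ 25  26  30  38  51  70  95 124 155 184 208 226 237 240]
 rows y+28 [133 100  64  51  34  34  61  97 109 105  93  67  39  32  48  51  41  35
  33  46  80 126 149]
w1 left well at y 24 z 28 corr 0.09
 profile z40  [33 22 16 19 22 24 26 27 24 20 17 20 15 17 19 25 28 27 23 20 18 17 16 17
 20 24 28 31 27 24]
 edge cols [102 101  99  95  86  73  58  43  33  29  30  32  33  34] [ 48  55  60  61  57  50  40  32  30  39  57  81 103 111]
 rows y+28 [42 41 41 40 41 42 40 33 22 30 49 51 37 23 20 20 22 33 48 50 35 20 17]
w2 left well at y 20 z 45 corr 0.07
 profile z40  [48 50 50 50 51 49 50 50 49 50 51 51 50 51 52 53 53 54 53 53 55 55 54 54
 56 55 56 56 57 57]
 edge cols [102 100  93  83  70  59  51  46  43  43  43  44  43  43] [62 62 62 62 62 61 61 60 61 62 64 68 74 77]
 rows y+28 [49 49 49 49 50 50 49 49 50 49 47 38 30 33 44 54 53 41 29 23 22 28 34]
```

The models agree with the pictures to 1–2 mm in well position and tip position. I'm advancing into the left well along tool -x.

In the tool's units: -26 mm is -0.052, -24 mm is -0.048.

Call:
send_rows(
  rows="0 0 0 -0.012 0 0 -1; 0 0 0 -0.024 0 0 -1; 0 0 0 -0.034 0 0 -1; 0 0 0 -0.042 0 0 -1; 0 0 0 -0.048 0 0 -1; 0 0 0 -0.052 0 0 -1; 0 0 0 -0.052 0 0 -1",
)

```text
time: 21.72
eef_pos: [0.438, -0.0063, 0.0538]
tcp_rot: [0.667, 0.745, 0.002, -0.003]
contact_force: [0.6, 15.6, 2.1]
opening: 0.191
finger_force: 61.3
```

In the tool's units: -4 mm is -0.008, -3 mm is -0.006.

Call:
send_rows(
  rows="0 0 0 -0.003 0 0 -1; 0 0 0 -0.006 0 0 -1; 0 0 0 -0.008 0 0 -1; 0 0 0 -0.008 0 0 -1",
)

```text
time: 22.22
eef_pos: [0.4377, -0.007, 0.0536]
tcp_rot: [0.667, 0.745, 0.004, -0.006]
contact_force: [0.8, 30.2, 4.2]
opening: 0.191
finger_force: 61.7
```

In the tool's units: 6.2 mm is 0.0124, 4.5 mm is 0.009.

Call:
send_rows(
  rows="0 0 0 0.009 0 0 -1; 0 0 0 0.0124 0 0 -1; 0 0 0 0.0124 0 0 -1",
)

```text
time: 22.6
eef_pos: [0.4381, -0.0058, 0.0539]
tcp_rot: [0.666, 0.746, 0.001, -0.001]
contact_force: [-0.5, 7.5, 0.8]
opening: 0.193
finger_force: 61.0
```

In the tool's units: 1.3 mm is 0.0026.

Call:
send_rows(
  rows="0 0 0 0.0026 0 0 -1; 0 0 0 0.0026 0 0 -1",
)

```text
time: 22.85
eef_pos: [0.4381, -0.0055, 0.054]
tcp_rot: [0.666, 0.746, 0.0, -0.0]
contact_force: [0.2, 4.3, -1.3]
opening: 0.193
finger_force: 60.9
```

In the tool's units: 1.3 mm is 0.0026.

Call:
send_rows(
  rows="0 0 0 0.0026 0 0 -1; 0 0 0 0.0026 0 0 -1",
)

```text
time: 23.1
eef_pos: [0.438, -0.0045, 0.054]
tcp_rot: [0.666, 0.746, -0.0, -0.0]
contact_force: [-0.3, 2.7, 0.1]
opening: 0.192
finger_force: 60.9
```

In the tool's units: 1.5 mm is 0.003.

Call:
send_rows(
  rows="0 0 0 0.003 0 0 -1; 0 0 0 0.003 0 0 -1",
)

```text
time: 23.35
eef_pos: [0.4379, -0.003, 0.054]
tcp_rot: [0.666, 0.746, -0.0, 0.0]
contact_force: [0.4, 3.7, -1.6]
opening: 0.196
finger_force: 60.9
```

In the tool's units: 1 mm is 0.002.

Call:
send_rows(
  rows="0 0 0 0.002 0 0 -1; 0 0 0 0.002 0 0 -1",
)

```text
time: 23.6
eef_pos: [0.4378, -0.0021, 0.054]
tcp_rot: [0.666, 0.746, -0.0, 0.0]
contact_force: [0.8, 2.7, -0.8]
opening: 0.193
finger_force: 60.9
```

In the tool's units: 1 mm is 0.002.

Call:
send_rows(
  rows="0 0 0 0.002 0 0 -1; 0 0 0 0.002 0 0 -1",
)

```text
time: 23.85
eef_pos: [0.4377, -0.001, 0.054]
tcp_rot: [0.666, 0.746, -0.0, 0.0]
contact_force: [-0.4, 1.9, -0.3]
opening: 0.192
finger_force: 60.9
```

In the tool's units: 1.5 mm is 0.003.

Call:
send_rows(
  rows="0 0 0 0.003 0 0 -1; 0 0 0 0.003 0 0 -1",
)

```text
time: 24.1
eef_pos: [0.4378, 0.0002, 0.0542]
tcp_rot: [0.666, 0.746, -0.0, 0.0]
contact_force: [-0.9, -0.1, -0.9]
opening: 0.193
finger_force: 60.8
```

In the tool's units: 2 mm is 0.004.

Call:
send_rows(
  rows="0 0 0 0.004 0 0 -1; 0 0 0 0.004 0 0 -1",
)

```text
time: 24.35
eef_pos: [0.4373, 0.0025, 0.0541]
tcp_rot: [0.666, 0.746, -0.0, 0.0]
contact_force: [-0.2, -0.4, -0.7]
opening: 0.192
finger_force: 60.8
```

That profile is the key's spring: about 2 to 4 N over 5 mm, then a hard stop. The pin is in the left well, free below y = 0.000 and fully in at y ≈ -0.0055. I'll press it fully and hold for more than a second.

In the tool's units: -11 mm is -0.022, -8 mm is -0.016.

Call:
send_rows(
  rows="0 0 0 -0.008 0 0 -1; 0 0 0 -0.016 0 0 -1; 0 0 0 -0.022 0 0 -1; 0 0 0 -0.022 0 0 -1; 0 0 0 -0.022 0 0 -1; 0 0 0 -0.022 0 0 -1; 0 0 0 -0.022 0 0 -1; 0 0 0 -0.022 0 0 -1",
)

```text
time: 25.35
eef_pos: [0.438, -0.0061, 0.0539]
tcp_rot: [0.667, 0.745, 0.002, -0.002]
contact_force: [0.5, 12.7, 1.2]
opening: 0.194
finger_force: 61.2
```

Call:
send_rows(
  rows="0 0 0 0 0 0 -1; 0 0 0 0 0 0 -1; 0 0 0 0 0 0 -1; 0 0 0 0 0 0 -1; 0 0 0 0 0 0 -1; 0 0 0 0 0 0 -1; 0 0 0 0 0 0 -1",
)

```text
time: 26.22
eef_pos: [0.438, -0.0061, 0.0539]
tcp_rot: [0.667, 0.745, 0.002, -0.002]
contact_force: [0.5, 13.6, 1.6]
opening: 0.196
finger_force: 61.2
```

```bash
cat > n.py <<'E'
from c import *
s=ctrl.get_state(); print(s['eef_pos'],s['contact_force'],s['time'])
r=shot('scene'); q=shot('side')
print('scene',find(r,'weight_large'),find(r,'pan'),find(r,'scale')); print('side',find(q,'weight_large'),find(q,'pan'))
# tip/handle from g2 view (wrist camera fixed to tool)
w4=pickle.load(open('w4.pkl','rb')); T4=np.eye(4); T4[:3,:3]=[[-.112,.994,.002],[.994,.112,.001],[0,.002,-1]]; T4[:3,3]=[.45367,.19841,.23324]
C=np.array(w4['extrinsics'])@T4   # tool->cam
T=np.eye(4); T[:3,:3]=[[-.098,.995,.002],[.995,.098,.001],[0,.002,-1]]; T[:3,3]=[.35972,.21599,.06013]
w4['extrinsics']=C@np.linalg.inv(T)
for u,v in ((312,148),(313,297)): print(onz(w4,u,v,.02,True))
E
python3 n.py
```

```text
[ 0.43803255 -0.00611624  0.05385609] [ 0.48390609 13.58157928  1.64923216] 26.225
scene [(0.57, array([ 0.4239, -0.2029,  0.1167]))] [(0.66, array([ 0.4142, -0.2037,  0.0741])), (0.53, array([ 0.3977, -0.207 ,  0.0742]))] [(0.74, array([ 0.3953, -0.2053,  0.077 ]))]
side [(0.43, array([ 0.4218, -0.1805,  0.1181]))] [(0.82, array([ 0.3824, -0.1792,  0.0798])), (0.3, array([ 0.369 , -0.1259,  0.0658]))]
[0.35268796 0.2635591  0.02      ]
[0.36143618 0.17367269 0.02      ]
```

The left key has been fully in with about 13 N on it for 1.6 s. Retract, then shift 60 mm sideways to the right key, well clear of the middle one.

In the tool's units: -60 mm is -0.12, -40 mm is -0.08.

Call:
send_rows(
  rows="0 0 0 0.012 0 0 -1; 0 0 0 0.032 0 0 -1; 0 0 0 0.052 0 0 -1; 0 0 0 0.066 0 0 -1; 0 0 0 0.066 0 0 -1; 0 0 0 0.066 -0.04 0 -1; 0 0 0 0.066 -0.08 0 -1; 0 0 0 0.066 -0.12 0 -1",
)

```text
time: 27.58
eef_pos: [0.3748, 0.0173, 0.0541]
tcp_rot: [0.666, 0.746, -0.0, 0.0]
contact_force: [0.5, -1.3, -0.5]
opening: 0.19
finger_force: 60.9
```

Call:
send_rows(
  rows="0 0 0 0 0 0 -1; 0 0 0 0 0 0 -1; 0 0 0 0 0 0 -1",
)

```text
time: 27.95
eef_pos: [0.3762, 0.0174, 0.0544]
tcp_rot: [0.666, 0.746, 0.0, 0.001]
contact_force: [-0.8, 0.1, -1.2]
opening: 0.192
finger_force: 60.9
```

```bash
cat > o.py <<'E'
from h import *
s=ctrl.get_state(); M=R.from_quat(s['tcp_rot']).as_matrix(); print(s['eef_pos'],M.round(4).tolist(),s['qpos'],s['contact_force'],s['opening'],s['time'])
L=np.array([.43803,-.00612,.05386]); d=M.T@(L-s['eef_pos']); print('left full-in pose in tool mm',(d*1000).round(1))
E
python3 o.py
```

```text
[0.37623355 0.01738432 0.05440596] [[-0.1129, 0.9936, 0.0011], [0.9936, 0.1129, -0.0003], [-0.0004, 0.001, -1.0]] [-2.25012946e-01 -1.09758698e-01  2.41491173e+00 -5.38055173e-05
  8.35316879e-01 -3.38081830e-01] [-0.81413742  0.06480707 -1.19134924] 0.19221783758388225 27.95
left full-in pose in tool mm [-30.3  58.7   0.6]
```

Tool reached, 59 mm beside the left well. Advancing.

In the tool's units: -21 mm is -0.042, -18 mm is -0.036.

Call:
send_rows(
  rows="0 0 0 -0.01 0 0 -1; 0 0 0 -0.02 0 0 -1; 0 0 0 -0.028 0 0 -1; 0 0 0 -0.036 0 0 -1; 0 0 0 -0.042 0 0 -1; 0 0 0 -0.042 0 0 -1",
)

```text
time: 28.7
eef_pos: [0.3776, -0.0035, 0.0541]
tcp_rot: [0.666, 0.746, 0.0, 0.0]
contact_force: [-0.3, 0.5, -0.8]
opening: 0.193
finger_force: 60.9
```

In the tool's units: -6 mm is -0.012, -3 mm is -0.006.

Call:
send_rows(
  rows="0 0 0 -0.006 0 0 -1; 0 0 0 -0.012 0 0 -1; 0 0 0 -0.012 0 0 -1",
)

```text
time: 29.08
eef_pos: [0.3782, -0.0091, 0.054]
tcp_rot: [0.666, 0.746, 0.0, -0.0]
contact_force: [0.2, 2.1, -0.3]
opening: 0.191
finger_force: 60.9
```

In the tool's units: -5 mm is -0.01, -4 mm is -0.008.

Call:
send_rows(
  rows="0 0 0 -0.004 0 0 -1; 0 0 0 -0.008 0 0 -1; 0 0 0 -0.01 0 0 -1; 0 0 0 -0.01 0 0 -1; 0 0 0 -0.01 0 0 -1",
)

```text
time: 29.7
eef_pos: [0.3784, -0.013, 0.0538]
tcp_rot: [0.666, 0.746, 0.001, -0.001]
contact_force: [0.1, 8.4, 0.9]
opening: 0.194
finger_force: 61.1
```

The right key followed the same spring profile and bottomed at y ≈ -0.013, as predicted. Hold briefly, retract, lift.

Call:
send_rows(
  rows="0 0 0 -0.003 0 0 -1; 0 0 0 -0.003 0 0 -1; 0 0 0 -0.003 0 0 -1; 0 0 0 -0.003 0 0 -1; 0 0 0 -0.003 0 0 -1; 0 0 0 -0.003 0 0 -1; 0 0 0 -0.003 0 0 -1; 0 0 0 -0.003 0 0 -1",
)

```text
time: 30.7
eef_pos: [0.3783, -0.0134, 0.0537]
tcp_rot: [0.667, 0.745, 0.002, -0.003]
contact_force: [0.1, 13.7, 2.3]
opening: 0.195
finger_force: 61.2
```

In the tool's units: 120 mm is 0.24, 90 mm is 0.18.

Call:
send_rows(
  rows="0 0 0 0.012 0 0 -1; 0 0 0 0.032 0 0 -1; 0 0 0 0.054 0 0 -1; 0 0 0 0.076 0 0 -1; 0 0 0 0.088 0 -0.02 -1; 0 0 0 0.12 0 -0.08 -1; 0 0 0 0.18 0 -0.09 -1; 0 0 0 0.24 0 -0.09 -1",
)

```text
time: 31.7
eef_pos: [0.3664, 0.1044, 0.1008]
tcp_rot: [0.666, 0.746, 0.001, 0.001]
contact_force: [-0.9, 0.7, -0.7]
opening: 0.193
finger_force: 60.9
```

```bash
cat > t.py <<'E'
from h import *
s=ctrl.get_state(); M=R.from_quat(s['tcp_rot']).as_matrix(); print(s['eef_pos'],s['qpos'],s['contact_force'],s['time'])
d=M.T@(np.array([.3582,.216,.0275])-s['eef_pos']); print('to tray pose, tool mm',(d*1000).round(1))
G=R.from_quat([.671,.741,0,0]).as_matrix(); print('turn',np.degrees(R.from_matrix(M.T@G).as_rotvec()).round(2))
E
python3 t.py
```

```text
[0.36641264 0.10441564 0.10083812] [ 9.73345135e-03 -2.04811570e-01  2.38791210e+00 -3.00283642e-04
  9.54715090e-01 -1.02669768e-01] [-0.90212648  0.72637634 -0.66301454] 31.7
to tray pose, tool mm [111.8   4.1  73.3]
turn [0.21 0.03 0.77]
```

In the tool's units: 112 mm is 0.224, 110 mm is 0.22, 0.8 degrees is 0.0044.

Call:
send_rows(
  rows="0 0 0.0044 0.08 0.002 0 -1; 0 0 0.0044 0.16 0.006 0 -1; 0 0 0.0044 0.22 0.008 0 -1; 0 0 0.0044 0.224 0.008 0.04 -1; 0 0 0.0044 0.224 0.008 0.09 -1; 0 0 0.0044 0.224 0.008 0.12 -1; 0 0 0.0044 0.224 0.008 0.132 -1; 0 0 0.0044 0.224 0.008 0.132 -1",
)

```text
time: 32.7
eef_pos: [0.357, 0.2152, 0.0332]
tcp_rot: [0.671, 0.741, -0.0, 0.0]
contact_force: [-0.3, -0.3, -0.6]
opening: 0.191
finger_force: 60.9
```

In the tool's units: 5 mm is 0.01, 4 mm is 0.008.

Call:
send_rows(
  rows="0 0 0 0 0 0.004 -1; 0 0 0 0 0 0.008 -1; 0 0 0 0 0 0.01 -1; 0 0 0 0 0 0.01 -1",
)

```text
time: 33.2
eef_pos: [0.3568, 0.2152, 0.0281]
tcp_rot: [0.671, 0.741, 0.0, -0.0]
contact_force: [-0.7, -0.0, -0.8]
opening: 0.194
finger_force: 60.9
```

In the tool's units: 0.9 mm is 0.0018, 0.5 mm is 0.001.

Call:
send_rows(
  rows="0 0 0 0 0 0.001 -1; 0 0 0 0 0 0.0018 -1; 0 0 0 0 0 0.0018 -1",
)

```text
time: 33.58
eef_pos: [0.3569, 0.2153, 0.0275]
tcp_rot: [0.671, 0.741, -0.0, -0.0]
contact_force: [-1.8, -1.4, 3.6]
opening: 0.188
finger_force: 61.6
```

In the tool's units: -150 mm is -0.3, -100 mm is -0.2.

Call:
send_rows(
  rows="0 0 0 0 0 0 -0.5; 0 0 0 0 0 0 -0.25; 0 0 0 0 0 0 -0.25; 0 0 0 0 0 0 -0.25; 0 0 0 0 0 -0.03 -0.25; 0 0 0 0 0 -0.1 -0.25; 0 0 0 0 0 -0.2 -0.25; 0 0 0 0 0 -0.3 -0.25",
)

```text
time: 34.58
eef_pos: [0.3566, 0.2152, 0.1795]
tcp_rot: [0.671, 0.741, 0.0, 0.0]
contact_force: [0.3, -0.1, -0.3]
opening: 0.376
finger_force: 0.0
```

Call:
send_rows(
  rows="0 0 0 0 0.04 0 0; 0 0 0 0 0.12 0 0; 0 0 0 0 0.12 0 0; 0 0 0 0 0.12 0 0",
)

```text
time: 35.08
eef_pos: [0.4159, 0.2211, 0.1773]
tcp_rot: [0.671, 0.741, -0.0, -0.0]
contact_force: [-0.2, -0.7, 0.1]
opening: 0.503
finger_force: 0.0
```

```bash
cat > u.py <<'E'
from c import *
s=ctrl.get_state(); print(s['eef_pos'],s['contact_force'],s['opening'],s['time'])
p=shot('wrist','end'); print(find(p,'stylus'),find(p,'tray'))
r=shot('scene'); q=shot('side')
print('scene',find(r,'weight_large'),find(r,'stylus')); print('side',find(q,'weight_large'),find(q,'stylus'))
A=cv2.cvtColor(rect(p,.32,.40,.09,.28,.018,.0005),cv2.COLOR_BGR2GRAY)
m=(A<55).astype(np.uint8); n,l,st,ce=cv2.connectedComponentsWithStats(m)
for i in range(1,n):
    if st[i,4]>800:
        pts=np.argwhere(l==i); (cy,cx),(w,h),a=cv2.minAreaRect(pts.astype('f')); print('dark blob x %.4f y %.4f size %.0fx%.0f mm ang %.1f'%(.32+cy*.0005,.09+cx*.0005,w/2,h/2,a))
E
python3 u.py
```

```text
[0.41587282 0.22107836 0.17728622] [-0.23326113 -0.74407479  0.14105208] 0.5025180940412101 35.075
[(0.9, array([0.3568, 0.2242, 0.0192])), (0.58, array([0.4677, 0.2093, 0.0306]))] [(0.8, array([0.3872, 0.1952, 0.0022]))]
scene [(0.85, array([ 0.4203, -0.2024,  0.1139]))] [(0.46, array([0.3551, 0.1987, 0.021 ]))]
side [(0.52, array([ 0.4277, -0.1796,  0.1112])), (0.29, array([0.5827, 0.2502, 0.0298]))] [(0.67, array([0.3602, 0.221 , 0.0224]))]
dark blob x 0.3505 y 0.1300 size 61x80 mm ang 0.0
dark blob x 0.3590 y 0.2191 size 19x90 mm ang 6.2
```

```bash
python3 -c "
from plant import ctrl; print(ctrl.sign_off())"
```

```text
the job is handed in; nothing more can be done
None
```

The job is handed in: the largest weight stands on the middle of the pan, the left key was pushed fully in and held for over a second (a first trial push of it came just before), then the right key was pushed fully in, the middle key was left alone, and the stylus lies flat back in its tray.

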